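# Load a flanged mould and retract the locked tester tray

### The job

The tester's white-fronted tray is locked in its pulled-out position. Slide the brass mould along the tray into the slotted plate as far as it goes, so that its flange sits under the plate, and then press the red release lever down and push the tray fully home into the tester. Leave the mould standing in its slot, and knock over neither the mould nor the amber jar.

Things in the scene. Friction and masses are not known exactly. Their poses are not given: they have to be found in the camera images.
- tester: Fixed blue/grey tester, base 320 x 230 mm, side walls 85 mm high, open in front and above. Origin: bench level, middle of the base's front. +x: level, into the machine (the way the tray retracts); +y left of that; +z up. Rear block (x 255-320 mm) 100 mm high (loose small things on it) with a 330 mm column; a dial head hangs over the centre line from x 135 mm back. Place, yaw vary.
- plunger (a point): Fixed point on the tester: tip of the pointed brass plunger under the dial head, 165 mm behind the base's front (x) on the centre line, 170 mm above the bench. With the tray home the seated mould stands below it, clear by 25 mm.
- tray (a joint): Tray travel, m: 0 fully home (panel against the base), 0.210 outer stop; starts at 0.202-0.209. With the lever up it gives inward only until a tooth stops it at about 0.198. Hold the lever down until the joint is below 0.165; then it may spring up. Friction about 3 N, no spring: lift off the pad before drawing back. Tray 240 x 170 mm, floor 60 mm above the bench, side walls to 78 mm.
- tray_front (a point): Point on the tray: middle of the upper edge of the outer (tester -x) face of its white front panel, 90 mm above the bench. The panel is 12 mm thick, 230 mm wide, from 52 to 90 mm above the bench. Axes as the tester's. With the tray home this point lies 12 mm before the tester's origin along tester -x.
- lever_pad (a point): Centre of the upper face of the lever's red thumb pad, on the centre line, 24 mm before the panel's outer face, 58 mm above the bench when up. Pad 44 (x) x 60 (y) x 12 mm, level, reaching up to the panel, whose face is free for 32 mm above it: a tip pressing the pad can push the panel along +x at the same time. The lever rides with the tray.
- release_lever (a joint): Angle of the red release lever, rad: 0 up (locked), 0.10 fully pressed against its stop (pad about 13 mm lower). The tray is freed at about 0.065 rad (pad about 9 mm down). A spring pushes it up: about 3 N at the pad to start, 7 N fully down.
- mould: Brass mould filled with grey mortar, loose, about 0.6 kg: upright barrel 46 mm in diameter, 85 mm high in all, with a round flange at its foot 72 mm in diameter, 6 mm thick. Origin: centre of its underside; z up its axis. It starts on the tray floor between front panel and slotted plate, up to 30 mm left or right of the slot's centre line.
- slot_seat (a point): Point on the tray floor (60 mm above the bench): where the centre of the mould's underside lies when the barrel is at the slot's end; centre line, 178 mm behind the panel's outer face. The flat end of the slot stops the barrel 1 mm farther on. Axes as the tester's.
- slot_mouth (a point): Point on the tray floor below the mouth of the slot, 55 mm before the seat. Steel plate 6 mm thick, underside 10 mm and top 16 mm above the floor, slot open to tester -x. Slot 52 mm wide; the mouth flares from about 80 mm wide to that over 20 mm. Room for the flange below: 104 mm wide.
- jar: Amber glass jar with a black cap, loose, 72 mm in diameter, 110 mm high, standing on the bench to the left. Origin: centre of its underside, z up. A bystander.
Things that resemble listed ones, but are neither listed nor needed, are in the scene too. Leave any blue look-alike of the mould alone.

How it is judged:
On the way, in this order (a step that is already met when the one before it is completed fails the run):
1. the mould stands in the end of the slot, flange under the plate, with the tray still locked out (horizontal distance between mould and slot_seat below 0.01 m and z of mould in the frame of slot_seat between -0.006 and 0.006 m and angle between mould's own z axis and vertical below 0.08 rad and value of joint tray above 0.19 m), for 0.2 s.
2. the release lever is pressed down with the tray still out (value of joint release_lever above 0.05 rad and value of joint tray above 0.15 m), for 0.05 s.
At the end, for the whole second after the job is handed in: The tray is home to within 8 mm, the release lever is up again, the mould stands upright on the tray floor with its axis within 10 mm of the slot's seat and its flange under the plate, at rest; the amber jar stands upright (value of joint tray below 0.008 m and value of joint release_lever below 0.02 rad and horizontal distance between mould and slot_seat below 0.01 m and z of mould in the frame of slot_seat between -0.006 and 0.006 m and angle between mould's own z axis and vertical below 0.08 rad and linear speed of mould below 0.02 m/s and angle between jar's own z axis and vertical below 0.2 rad); the robot touches nothing.
It fails at once if the mould is tipped over (more than 0.5 rad) (angle between mould's own z axis and vertical above 0.5 rad).
It fails at once if the amber jar is knocked over (angle between jar's own z axis and vertical above 0.5 rad).
It also fails if it takes over 51 s, if anything falls off the work surface, if the arm or the gripper's body presses on something with over 40 N, if the wrist force passes 120 N, or if a joint passes its speed limit or range.

### The arm

A 6-joint arm with a two-finger parallel gripper is mounted at the origin on the work surface. World frame = base frame: x ahead of the robot, y to its left, z up, the work surface at z = 0. Lengths are in m, angles in rad, forces in N, time in s.
With the tool pointing down it reaches from about 0.35 to 0.775 m from the base axis. Payload 7.3 kg.
Tool frame: the origin (TCP) lies at the very end of the fingers, on their centre line; the grasp point (between the pads) lies 19 mm behind it (robot.tcp_to_grasp is the z of the grasp point in the tool frame, in m); z points along the fingers, y is the line along which they close (so a half turn about z gives the same grasp; the last joint's range is limited). The gripper opens to 92 mm and grips with 3 to 60 N. Pads are 19 mm wide; open, the fingers measure 130 mm over their backs; the gripper's body (75 mm by 190 mm) begins 47 mm behind the grasp point.
Start: joints at [-1.403, 0.342, 1.524, -0, 1.275, -0.146], TCP at [0.162, -0.499, 0.227] pointing down, gripper open.
Joint ranges: [-2.53, 2.53], [-0.77, 2.02], [0.04, 2.7], [-1, 4.14], [0.28, 2.66], [-3.11, 3.11]. Speed limits (rad/s): [2.57, 2.57, 3.14, 3.14, 3.14, 3.14].

### API

Orientations are given as [roll, pitch, yaw] about the fixed x, y, z axes, in that order (R = Rz(yaw) Ry(pitch) Rx(roll)).
In Python, from cell import monitor, read_camera, get_calibration, job, robot gives the robot as it stands. The module is installed in compiled form; this text tells all that it offers.
- The arm moves only by the tool send_rows, never from a script. Its argument "targets" is a list of rows, each an object with "translation": the shift along the tool's x, y, z in cm, a list of three; "spin": the turn about the tool's z in degrees; "jaw": the opening, from 0 (shut) to 1 (fully open). A call has exactly 5 rows; each row is the pose to reach, as a shift and turn from the pose commanded when the call began, along the tool's axes at that moment; what a row does not reach only later rows make up. A row lasts 1/10 s, in which the tool goes at most 50 mm and 8.59 degrees, less where a joint would pass 70% of its speed; a pose out of reach is approached as far as the arm can. A call with a gripper value outside its range is refused whole. The fingers move at their own pace and stop on an object; "force" is the grip in N (left out, the last holds). Time passes only in rows, so rows that repeat a pose let the fingers close, or fill a call up. It gives the time, the measured TCP pose, the force, the opening and the grip force at its end, in the units of the state.
- monitor.observe(): the state, without advancing time (a new reading comes with each control period).
- read_camera(name): name is "scene" or "side" or "wrist"; returns (picture, depth): 480x640x3 uint8, red, green, blue; 480x640 float32, m along the optical axis (not along the pixel's ray), 0 where there is no reading.
- get_calibration(name): a dict with "intrinsics" (3x3 intrinsics, pixels), "origin" and "orientation" of the camera in the world; the wrist camera has in their place "hand_eye" (4x4, takes a point from camera to tool coordinates, whose origin is the TCP and whose axes are the flange's). Camera axes: x right, y up, looking along -z (the intrinsics and any distortion apply to the point x, -y, -z); pixel columns grow to the right and rows downward; lengths in m; the calibration is good to about 2 mm. A picture is of the moment at which its call begins: read the wrist's pose just before it. get_calibration takes no time and is no camera call.
- job.hand_in(): hands the job in; it is judged then, once.
The state is a dict: "time": time; "qpos": joint angles; "qvel": joint speeds; "joint_efforts": joint torques, N m; "tool_pos": TCP position; "tool_rot": TCP orientation; "contact_force": force on the tool from outside, world axes, zero at the start; "torque": the same for the moment, N m; "opening": finger opening in m; "grip_force": force on a finger pad.
Only numpy, scipy, OpenCV 4.12 (cv2) and the standard library are available. Lean on these libraries where they do the work, as an engineer would, in place of code of your own. Each camera call takes 0.05 s, during which the arm holds its last target. There are 200 camera calls.

## Working session

There is one attempt and no reset: what is moved stays moved. The work goes in short steps, Python scripts to look and compute and a tool call to move; the robot and the scene stay as the last step left them, time stands still between calls to the robot, and variables do not carry over. Pictures are saved under pics/ and viewed, at most 10 in all, crops included, and the job is handed in when it is done.

Besides the shell and the picture viewer there is one more tool, called after "Request:" in YAML: its name, and indented under it one key for each argument. send_rows: Moves the arm, as the interface text tells. Its arguments: {"type":"object","properties":{"targets":{"type":"array"},"force":{"type":"number"}},"required":["targets"]}

```bash
mkdir -p pics; cat > h.py <<'E'
import numpy as np, cv2
from scipy.spatial.transform import Rotation as R
from cell import monitor, read_camera, get_calibration, job, robot
E
python3 - <<'E'
from h import *
for n in("scene","side"):
    p,d=read_camera(n); cv2.imwrite(f"pics/{n}0.png",p[:,:,::-1]); np.save(f"{n}_d.npy",d); np.save(f"{n}_p.npy",p)
    print(n,get_calibration(n))
print(get_calibration("wrist")); print(monitor.observe())
E
```

```text
scene {'intrinsics': array([[576.24274457,   0.        , 322.58202034],
       [  0.        , 576.24274457, 239.93458214],
       [  0.        ,   0.        ,   1.        ]]), 'origin': array([ 1.12057287, -0.0354073 ,  1.06080052]), 'orientation': array([ 0.49489305, -0.00990178,  1.26617898])}
side {'intrinsics': array([[442.5252242 ,   0.        , 314.94844999],
       [  0.        , 442.5252242 , 243.2165991 ],
       [  0.        ,   0.        ,   1.        ]]), 'origin': array([0.13209793, 0.70402665, 0.5802726 ]), 'orientation': array([ 1.05214866, -0.00889778, -2.41469348])}
{'intrinsics': array([[351.60656568,   0.        , 317.5223679 ],
       [  0.        , 351.60656568, 236.91260652],
       [  0.        ,   0.        ,   1.        ]]), 'hand_eye': array([[-3.40649337e-04,  9.61140486e-01,  2.76059506e-01,
         7.46275679e-02],
       [ 9.99999938e-01,  3.01326343e-04,  1.84860029e-04,
         7.20946066e-04],
       [ 9.44924571e-05,  2.76059551e-01, -9.61140528e-01,
        -1.57402579e-01],
       [ 0.00000000e+00,  0.00000000e+00,  0.00000000e+00,
         1.00000000e+00]])}
{'time': 0.1, 'qpos': array([-1.40300628e+00,  3.42673445e-01,  1.52492416e+00, -7.44326411e-06,
        1.27539565e+00, -1.45956769e-01]), 'qvel': array([-0.00077514, -0.00125625,  0.00024031,  0.00061917,  0.00074699,
       -0.00124377]), 'joint_efforts': array([ 1.70892075e-03, -4.32004130e+01, -2.44694120e+01,  7.18803238e-02,
        5.26112714e-02, -4.83172892e-05]), 'tool_pos': array([ 0.16200718, -0.49899603,  0.22610294]), 'tool_rot': array([-3.14020591e+00, -1.96659828e-04,  3.13748849e-01]), 'contact_force': array([-0.27551402,  0.5908579 , -0.66555458]), 'torque': array([0.0357955 , 0.04690625, 0.00194756]), 'grip_force': 0.0, 'opening': 0.09166753842326114}
```

View pics/scene0.png

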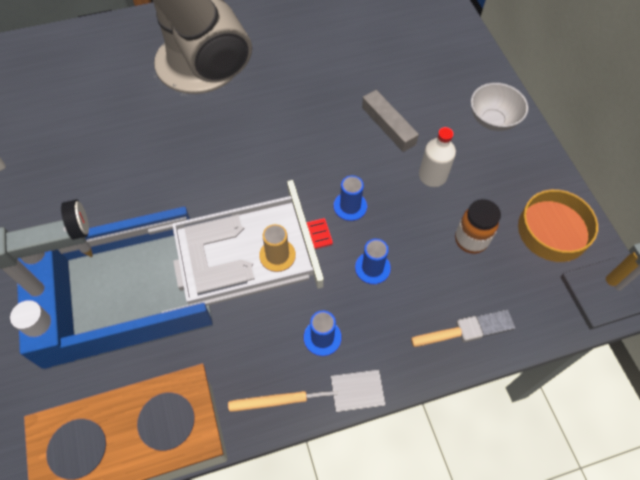

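View pics/side0.png

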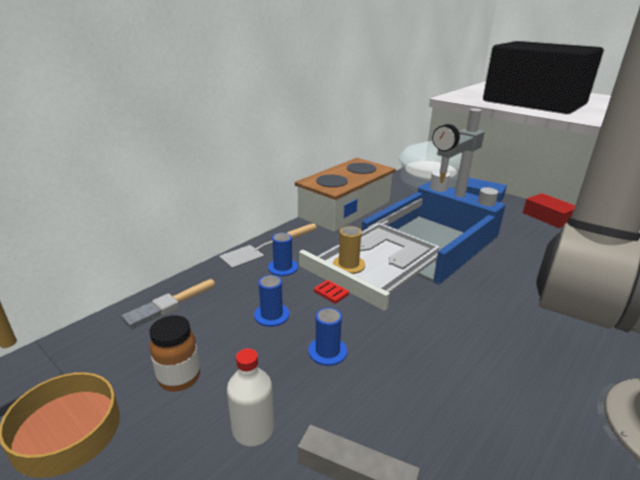

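Brass mould: scene (276,245), side (350,248). It is the only brass one, and it stands in the tray. The three blue ones, scene (350,195), (375,258) and (322,330), are look-alikes. The red pad is at scene (320,233). The amber jar is at scene (478,225). I'll take enlarged crops to read points.

```bash
cat >> h.py <<'E'
def ray(n,u,v):
    c=get_calibration(n);K=c["intrinsics"];r=R.from_euler('xyz',c["orientation"]).as_matrix()
    return np.array(c["origin"]), r@np.array([(u-K[0,2])/K[0,0],-(v-K[1,2])/K[1,1],-1])
def atz(n,u,v,z):
    o,d=ray(n,u,v); return o+d*(z-o[2])/d[2]
def cloud(n,d):
    v,u=np.mgrid[:480,:640]; c=get_calibration(n);K=c["intrinsics"];r=R.from_euler('xyz',c["orientation"]).as_matrix()
    q=np.stack([(u-K[0,2])/K[0,0],-(v-K[1,2])/K[1,1],-np.ones_like(d)],-1)*d[...,None]
    return q@r.T+np.array(c["origin"])
def tri(u1,u2):
    o,d=ray("scene",*u1);p,e=ray("side",*u2)
    s=np.linalg.lstsq(np.stack([d,-e],1),p-o,rcond=None)[0]
    return (o+d*s[0]+p+e*s[1])/2,np.linalg.norm(o+d*s[0]-p-e*s[1])
E
python3 - <<'E'
from h import *
P=[]
for n,(x,y,w,h,s) in dict(scene=(165,170,175,130,4.5),side=(290,210,160,105,4.9)).items():
    p=np.load(f"{n}_p.npy");d=np.load(f"{n}_d.npy");X=cloud(n,d)
    cv2.imwrite(f"pics/{n}c.png",cv2.resize(p[y:y+h,x:x+w,::-1],None,fx=s,fy=s,interpolation=cv2.INTER_CUBIC))
    hsv=cv2.cvtColor(p,cv2.COLOR_RGB2HSV);H,S,V=[hsv[...,i].astype(int) for i in range(3)]
    box=np.zeros(d.shape,bool);box[y:y+h,x:x+w]=1
    red=box&((H<8)|(H>172))&(S>150)&(V>120)&(d>0); print(n,"red",np.median(X[red],0),X[red].min(0),X[red].max(0))
    br=box&(H>10)&(H<28)&(S>120)&(d>0); print("brass med",np.median(X[br],0),np.percentile(X[br],[2,98],axis=0))
    fl=br&(X[...,2]<.075);print("flange",np.percentile(X[fl],[2,50,98],axis=0))
    g=box&(X[...,2]>.135)&(X[...,2]<.16)&(X[...,1]<1);
    print("z>.135",np.median(X[g],0),g.sum(),np.argwhere(g).mean(0)[::-1])
    hi=box&(S<50)&(V>170)&(X[...,2]>.083)&(X[...,2]<.096); Q=X[hi]
    m,sv,vt=np.linalg.svd(Q-Q.mean(0),full_matrices=False); print("panel top",Q.mean(0),vt[0],len(Q)); P.append(Q)
E
```

```text
scene red [0.5907833  0.1355855  0.05837097] [0.55793446 0.1166601  0.04880018] [0.61834833 0.15476592 0.0653149 ]
brass med [0.63333673 0.03916089 0.07414773] [[0.59970078 0.01078246 0.06321456]
 [0.64710131 0.07152302 0.14575159]]
flange [[0.5969596  0.00946593 0.06247032]
 [0.63157548 0.03673241 0.06646456]
 [0.64770506 0.07278312 0.07313469]]
z>.135 [0.61762053 0.04102391 0.14546383] 489 [274.48466258 235.26993865]
panel top [0.592316   0.10327167 0.08986388] [ 9.99815101e-01 -1.92085985e-02  8.90524847e-04] 653
side red [0.58577477 0.13840011 0.05772473] [0.55905823 0.1117363  0.05208001] [0.61881002 0.15876745 0.06103991]
brass med [0.60211136 0.05992675 0.09907602] [[0.5856447  0.02132746 0.06472102]
 [0.63712641 0.06725896 0.14458472]]
flange [[0.58269163 0.01364433 0.06410963]
 [0.59879809 0.05453123 0.06626639]
 [0.64536309 0.06712384 0.07442744]]
z>.135 [0.61160566 0.05091162 0.14474557] 261 [349.81226054 233.2605364 ]
panel top [0.57722666 0.10753383 0.08956292] [-0.99953862  0.03034546 -0.00130217] 370
```

View pics/scenec.png

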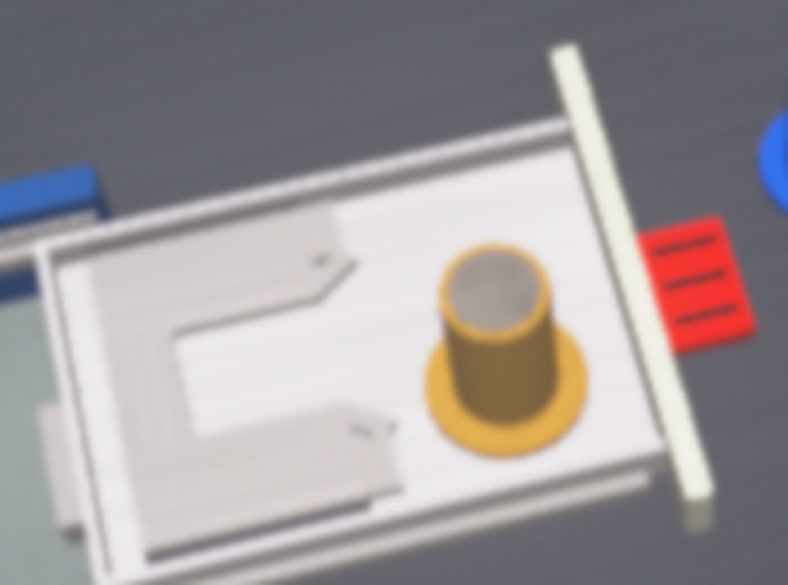

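View pics/sidec.png

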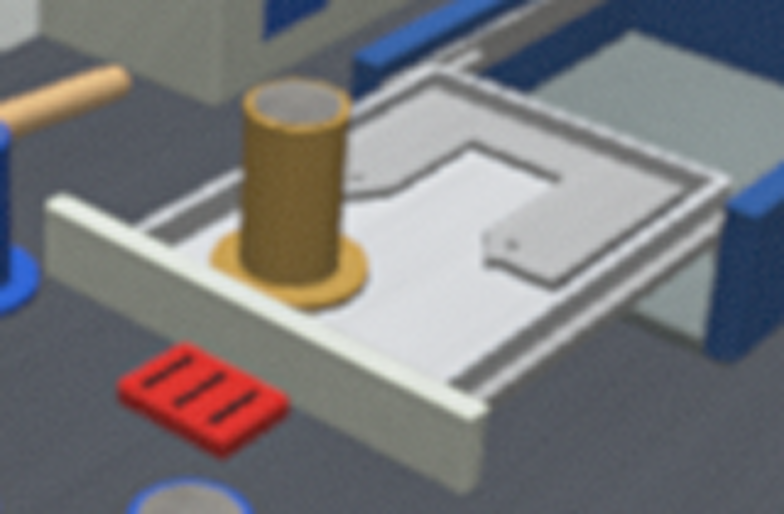

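The crops confirm the brass mould stands in the tray between panel and plate. Scene full pixels: rim centre (275.2,234.7), panel outer top corners (293.2,180) and (323.4,279.3), slot-end corners (203.9,244) and (208.3,267.1).

```bash
python3 - <<'E'
from h import *
S=lambda x,y:(165+(x+.5)/4.5-.5,170+(y+.5)/4.5-.5)
D=lambda x,y:(290+(x+.5)/4.9-.5,210+(y+.5)/4.9-.5)
for k,a,b,z in [("rim",(496,291),(297,105),.145),("panel near",(577,45),(470,418),.09),("panel far",(713,492),(46,208),.09),
 ("slotend near",(175,333),(558,180),.076),("slotend far",(195,437),(473,146),.076),("red near out",(722,217),(222,455),.058),("red far out",(755,330),(119,385),.058)]:
    print(k,*[np.round(q,4) for q in (*tri(S(*a),D(*b)),atz("scene",*S(*a),z),atz("side",*D(*b),z))])
for k,a in [("flare near",(320,299)),("flare far",(338,405)),("tip near",(357,264)),("tip far",(395,430))]: print(k,atz("scene",*S(*a),.076))
E
```

```text
rim [0.6157 0.0427 0.145 ] 0.0013 [0.6151 0.0422 0.145 ] [0.6159 0.0434 0.145 ]
panel near [0.4738 0.1152 0.0902] 0.0009 [0.4732 0.115  0.09  ] [0.4741 0.1154 0.09  ]
panel far [0.7016 0.108  0.0879] 0.0015 [0.702  0.1072 0.09  ] [0.6995 0.1113 0.09  ]
slotend near [ 0.5576 -0.0878  0.0755] 0.0034 [ 0.5564 -0.0888  0.076 ] [ 0.5577 -0.0849  0.076 ]
slotend far [ 0.6071 -0.0905  0.0735] 0.0021 [ 0.6075 -0.091   0.076 ] [ 0.6051 -0.0853  0.076 ]
red near out [0.5584 0.1579 0.0534] 0.0017 [0.5603 0.1564 0.058 ] [0.5551 0.1635 0.058 ]
red far out [0.6184 0.1533 0.0559] 0.0002 [0.6194 0.1529 0.058 ] [0.6165 0.1556 0.058 ]
flare near [ 0.55843837 -0.02563184  0.076     ]
flare far [ 0.61055068 -0.03021391  0.076     ]
tip near [ 0.54622564 -0.00622536  0.076     ]
tip far [ 0.6290662  -0.01007626  0.076     ]
```

Request:
send_rows:
  targets:
    - {"translation":[4,-2.5,0],"spin":0,"jaw":1}
    - {"translation":[8,-5,0],"spin":0,"jaw":1}
    - {"translation":[12,-7.5,0],"spin":0,"jaw":1}
    - {"translation":[16,-10,0],"spin":0,"jaw":1}
    - {"translation":[20,-12.5,0],"spin":0,"jaw":1}

```text
time: 0.6
tool_pos: [0.3144, -0.317, 0.2265]
tool_rot: [-3.141, 0.0, 0.313]
contact_force: [0.6, -0.7, 0.5]
opening: 0.0919
grip_force: 0.0
```

Request:
send_rows:
  targets:
    - {"translation":[4,-2.5,0],"spin":0,"jaw":1}
    - {"translation":[8,-5,0],"spin":0,"jaw":1}
    - {"translation":[12,-7.5,0],"spin":0,"jaw":1}
    - {"translation":[16,-10,0],"spin":0,"jaw":1}
    - {"translation":[20,-12.5,0],"spin":0,"jaw":1}

```text
time: 1.1
tool_pos: [0.4662, -0.1363, 0.2265]
tool_rot: [-3.142, 0.0, 0.314]
contact_force: [0.6, -0.7, 0.9]
opening: 0.0918
grip_force: 0.0
```

Request:
send_rows:
  targets:
    - {"translation":[4,-2.5,0],"spin":-7,"jaw":1}
    - {"translation":[8,-5,0],"spin":-14,"jaw":1}
    - {"translation":[12,-7.5,0],"spin":-21,"jaw":1}
    - {"translation":[16,-10,0],"spin":-28,"jaw":1}
    - {"translation":[19.9,-12.5,0],"spin":-35,"jaw":1}

```text
time: 1.6
tool_pos: [0.6169, 0.044, 0.2262]
tool_rot: [-3.141, 0.001, 0.93]
contact_force: [0.6, -0.7, 0.5]
opening: 0.0919
grip_force: 0.0
```

Request:
send_rows:
  targets:
    - {"translation":[0,0,0],"spin":-8,"jaw":1}
    - {"translation":[0,0,0],"spin":-16,"jaw":1}
    - {"translation":[0,0,0],"spin":-24,"jaw":1}
    - {"translation":[0,0,0],"spin":-32,"jaw":1}
    - {"translation":[0,0,0],"spin":-35.3,"jaw":1}

```text
time: 2.1
tool_pos: [0.6158, 0.0423, 0.226]
tool_rot: [-3.14, 0.0, 1.546]
contact_force: [0.0, 0.0, 0.8]
opening: 0.0912
grip_force: 0.0
```

```bash
python3 - <<'E'
from h import *
s=monitor.observe(); p,d=read_camera("wrist"); cv2.imwrite("pics/w1.png",p[:,:,::-1])
np.savez("w1.npz",p=p,d=d,pos=s["tool_pos"],rot=s["tool_rot"]); print(s["tool_pos"],s["tool_rot"])
E
```

```text
[0.61579571 0.042327   0.2260268 ] [-3.14023473e+00  5.99486124e-05  1.54564361e+00]
```

View pics/w1.png

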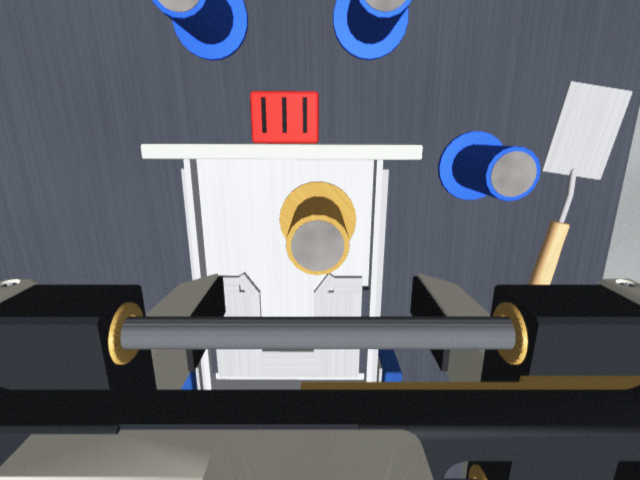

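The wrist view shows mould rim centre (318,245), panel outer upper edge (142,145)–(421,146), pad centre about (285,117), slot end (262,350)–(313,350), and slot walls (260,292) and (315,292).

```bash
cat >> h.py <<'E'
def watz(s_pos,s_rot,u,v,z):
    c=get_calibration("wrist");K=c["intrinsics"];T=c["hand_eye"];r=R.from_euler('xyz',s_rot).as_matrix()
    o=np.array(s_pos)+r@T[:3,3]; d=r@T[:3,:3]@np.array([(u-K[0,2])/K[0,0],-(v-K[1,2])/K[1,1],-1])
    return o+d*(z-o[2])/d[2]
E
python3 - <<'E'
from h import *
w=np.load("w1.npz")
for k,u,v,z in [("rim",318,245,.145),("panL",142,145,.09),("panR",421,146,.09),("pad",285,117,.058),("endL",262,350,.076),("endR",313,350,.076),("wallL",260,292,.076),("wallR",315,292,.076)]:
    print(k,np.round(watz(w["pos"],w["rot"],u,v,z),4))
E
```

```text
rim [0.6164 0.0417 0.145 ]
panL [0.4759 0.1127 0.09  ]
panR [0.7013 0.1062 0.09  ]
pad [0.5897 0.1328 0.058 ]
endL [ 0.557  -0.0887  0.076 ]
endR [ 0.6081 -0.0899  0.076 ]
wallL [ 0.5594 -0.0254  0.076 ]
wallR [ 0.6118 -0.0267  0.076 ]
```

Request:
send_rows:
  targets:
    - {"translation":[0,0,3],"spin":0,"jaw":1}
    - {"translation":[0,0,6],"spin":0,"jaw":1}
    - {"translation":[0,0,9],"spin":0,"jaw":1}
    - {"translation":[0,0,11.5],"spin":0,"jaw":1}
    - {"translation":[0,0,13.1],"spin":0,"jaw":1}

```text
time: 2.65
tool_pos: [0.6148, 0.0423, 0.0931]
tool_rot: [-3.138, 0.0, 1.539]
contact_force: [-0.4, 0.0, -0.4]
opening: 0.092
grip_force: 0.0
```

Request:
send_rows:
  targets:
    - {"translation":[0,0,0],"spin":0,"jaw":0.6}
    - {"translation":[0,0,0],"spin":0,"jaw":0.55}
    - {"translation":[0,0,0],"spin":0,"jaw":0.5}
    - {"translation":[0,0,0],"spin":0,"jaw":0.45}
    - {"translation":[0,0,0],"spin":0,"jaw":0.4}
  force: 10

```text
time: 3.15
tool_pos: [0.6165, 0.0422, 0.0966]
tool_rot: [3.14, 0.0, 1.541]
contact_force: [-0.5, -0.9, 0.2]
opening: 0.0563
grip_force: 0.0
```

Request:
send_rows:
  targets:
    - {"translation":[0,0,0],"spin":0,"jaw":0.35}
    - {"translation":[0,0,0],"spin":0,"jaw":0.35}
    - {"translation":[0,0,0],"spin":0,"jaw":0.35}
    - {"translation":[0,0,0],"spin":0,"jaw":0.35}
    - {"translation":[0,0,0],"spin":0,"jaw":0.35}
  force: 12

```text
time: 3.65
tool_pos: [0.616, 0.0422, 0.0961]
tool_rot: [3.142, 0.0, 1.541]
contact_force: [-2.6, -0.1, 5.3]
opening: 0.0457
grip_force: 12.0
```

Request:
send_rows:
  targets:
    - {"translation":[-0.5,-0.7,0],"spin":0,"jaw":0.35}
    - {"translation":[-1,-1.4,0],"spin":0,"jaw":0.35}
    - {"translation":[-1.5,-2.1,0],"spin":0,"jaw":0.35}
    - {"translation":[-2,-2.7,0],"spin":0,"jaw":0.35}
    - {"translation":[-2.1,-3,0],"spin":0,"jaw":0.35}

```text
time: 4.15
tool_pos: [0.5854, 0.0212, 0.0962]
tool_rot: [3.14, 0.001, 1.54]
contact_force: [5.7, 0.3, 3.3]
opening: 0.0457
grip_force: 12.0
```

Request:
send_rows:
  targets:
    - {"translation":[-0.7,0,0],"spin":0,"jaw":0.35}
    - {"translation":[-1.4,0,0],"spin":0,"jaw":0.35}
    - {"translation":[-2.1,0,0],"spin":0,"jaw":0.35}
    - {"translation":[-2.8,0,0],"spin":0,"jaw":0.35}
    - {"translation":[-3.5,0,0],"spin":0,"jaw":0.35}

```text
time: 4.65
tool_pos: [0.5836, -0.0118, 0.0961]
tool_rot: [-3.14, -0.002, 1.541]
contact_force: [-0.5, 8.3, 8.4]
opening: 0.046
grip_force: 12.0
```

Request:
send_rows:
  targets:
    - {"translation":[-0.6,0,0],"spin":0,"jaw":0.35}
    - {"translation":[-1.2,0,0],"spin":0,"jaw":0.35}
    - {"translation":[-1.8,0,0],"spin":0,"jaw":0.35}
    - {"translation":[-2.4,0,0],"spin":0,"jaw":0.35}
    - {"translation":[-3,0,0],"spin":0,"jaw":0.35}

```text
time: 5.15
tool_pos: [0.5827, -0.0416, 0.0961]
tool_rot: [-3.14, -0.002, 1.541]
contact_force: [0.1, 7.8, 10.2]
opening: 0.0455
grip_force: 12.0
```

Request:
send_rows:
  targets:
    - {"translation":[-0.6,0,0],"spin":0,"jaw":0.35}
    - {"translation":[-1.2,0,0],"spin":0,"jaw":0.35}
    - {"translation":[-1.8,0,0],"spin":0,"jaw":0.35}
    - {"translation":[-2.2,0,0],"spin":0,"jaw":0.35}
    - {"translation":[-2.5,0,0],"spin":0,"jaw":0.35}

```text
time: 5.65
tool_pos: [0.5819, -0.0666, 0.0962]
tool_rot: [-3.14, -0.002, 1.541]
contact_force: [0.3, 8.0, 9.7]
opening: 0.0458
grip_force: 12.0
```

Request:
send_rows:
  targets:
    - {"translation":[-0.2,0,0],"spin":0,"jaw":0.35}
    - {"translation":[-0.4,0,0],"spin":0,"jaw":0.35}
    - {"translation":[-0.6,0,0],"spin":0,"jaw":0.35}
    - {"translation":[-0.6,0,0],"spin":0,"jaw":0.35}
    - {"translation":[-0.6,0,0],"spin":0,"jaw":0.35}

```text
time: 6.15
tool_pos: [0.5817, -0.0726, 0.0961]
tool_rot: [-3.14, -0.002, 1.541]
contact_force: [0.1, 7.0, 10.0]
opening: 0.0458
grip_force: 12.0
```

```bash
python3 - <<'E'
from h import *
s=monitor.observe(); p,d=read_camera("scene"); print(s["contact_force"])
cv2.imwrite("pics/s2.png",cv2.resize(p[165:300,165:345,::-1],None,fx=4.4,fy=4.4,interpolation=cv2.INTER_CUBIC))
E
```

```text
[ 0.07714901  7.04002269 10.03962738]
```

View pics/s2.png

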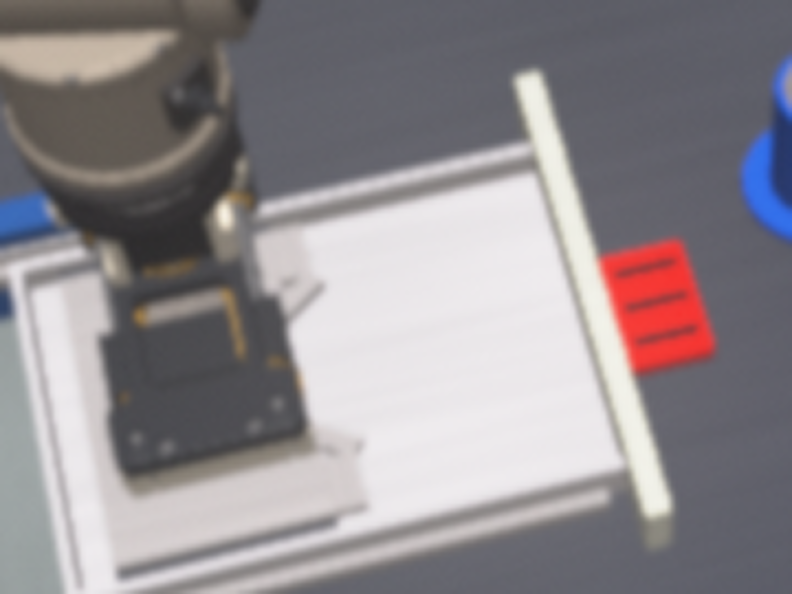

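The mould is in the slot. The panel has moved in to outer corners (288.4,180.9) and (318.0,280.9), so the tray seems to have slid towards its tooth. I'll compute where the seat is now.

```bash
python3 - <<'E'
from h import *
f=lambda x,y:(165+(x+.5)/4.4-.5,165+(y+.5)/4.4-.5)
a=atz("scene",*f(543,70),.09);b=atz("scene",*f(673,510),.09);m=(a+b)/2;print(a,b,m, m+.178*np.array([-.03,-1,0]))
E
```

```text
[0.47250615 0.10502922 0.09      ] [0.70203732 0.09656503 0.09      ] [0.58727174 0.10079712 0.09      ] [ 0.58193174 -0.07720288  0.09      ]
```

Request:
send_rows:
  targets:
    - {"translation":[-0.2,0,0],"spin":0,"jaw":0.35}
    - {"translation":[-0.4,0,0],"spin":0,"jaw":0.35}
    - {"translation":[-0.4,0,0],"spin":0,"jaw":0.35}
    - {"translation":[-0.4,0,0],"spin":0,"jaw":0.35}
    - {"translation":[-0.4,0,0],"spin":0,"jaw":0.35}

```text
time: 6.7
tool_pos: [0.5816, -0.0766, 0.0961]
tool_rot: [-3.14, -0.002, 1.541]
contact_force: [0.8, 8.0, 9.4]
opening: 0.0458
grip_force: 12.0
```

Request:
send_rows:
  targets:
    - {"translation":[-0.1,0,0],"spin":0,"jaw":0.35}
    - {"translation":[-0.2,0,0],"spin":0,"jaw":0.35}
    - {"translation":[-0.3,0,0],"spin":0,"jaw":0.35}
    - {"translation":[-0.3,0,0],"spin":0,"jaw":0.35}
    - {"translation":[-0.3,0,0],"spin":0,"jaw":0.35}

```text
time: 7.2
tool_pos: [0.5815, -0.0788, 0.0962]
tool_rot: [-3.14, -0.003, 1.541]
contact_force: [0.4, 9.1, 10.3]
opening: 0.0459
grip_force: 12.0
```

Request:
send_rows:
  targets:
    - {"translation":[-0.1,0,0],"spin":0,"jaw":0.35}
    - {"translation":[-0.2,0,0],"spin":0,"jaw":0.35}
    - {"translation":[-0.3,0,0],"spin":0,"jaw":0.35}
    - {"translation":[-0.3,0,0],"spin":0,"jaw":0.35}
    - {"translation":[-0.3,0,0],"spin":0,"jaw":0.35}

```text
time: 7.7
tool_pos: [0.5814, -0.081, 0.0962]
tool_rot: [-3.14, -0.004, 1.541]
contact_force: [0.2, 12.5, 10.4]
opening: 0.0459
grip_force: 12.0
```

Request:
send_rows:
  targets:
    - {"translation":[0.2,0,0],"spin":0,"jaw":0.6}
    - {"translation":[0.2,0,0],"spin":0,"jaw":0.8}
    - {"translation":[0.2,0,0],"spin":0,"jaw":0.9}
    - {"translation":[0.2,0,0],"spin":0,"jaw":0.9}
    - {"translation":[0.2,0,0],"spin":0,"jaw":0.9}

```text
time: 8.2
tool_pos: [0.582, -0.0822, 0.0954]
tool_rot: [-3.141, 0.0, 1.54]
contact_force: [-0.1, 0.8, 0.5]
opening: 0.0801
grip_force: 0.0
```

Request:
send_rows:
  targets:
    - {"translation":[0.2,0,-3],"spin":0,"jaw":0.9}
    - {"translation":[0.2,0,-6],"spin":0,"jaw":0.9}
    - {"translation":[1,0,-10],"spin":0,"jaw":0.9}
    - {"translation":[4,0,-12],"spin":0,"jaw":0.9}
    - {"translation":[7,0,-13],"spin":0,"jaw":0.9}

```text
time: 8.7
tool_pos: [0.5853, -0.012, 0.2284]
tool_rot: [3.138, 0.001, 1.539]
contact_force: [0.9, -0.4, -0.7]
opening: 0.0827
grip_force: 0.0
```

Request:
send_rows:
  targets:
    - {"translation":[3,0,0],"spin":0,"jaw":0.6}
    - {"translation":[6,0,0],"spin":0,"jaw":0.3}
    - {"translation":[9,0,0],"spin":0,"jaw":0}
    - {"translation":[12,0,0],"spin":0,"jaw":0}
    - {"translation":[14,0,0],"spin":0,"jaw":0}

```text
time: 9.2
tool_pos: [0.5884, 0.1298, 0.2256]
tool_rot: [-3.141, -0.0, 1.542]
contact_force: [-0.2, -0.7, -0.4]
opening: 0.0473
grip_force: 0.0
```

```bash
python3 - <<'E'
from h import *
s=monitor.observe(); p,d=read_camera("wrist"); cv2.imwrite("pics/w2.png",p[:,:,::-1])
np.savez("w2.npz",p=p,d=d,pos=s["tool_pos"],rot=s["tool_rot"]); print(s["tool_pos"],s["tool_rot"],s["contact_force"])
E
```

```text
[0.58837714 0.12984711 0.22556588] [-3.14123912e+00 -1.13807943e-04  1.54175629e+00] [-0.20382188 -0.71060357 -0.42264094]
```

View pics/w2.png

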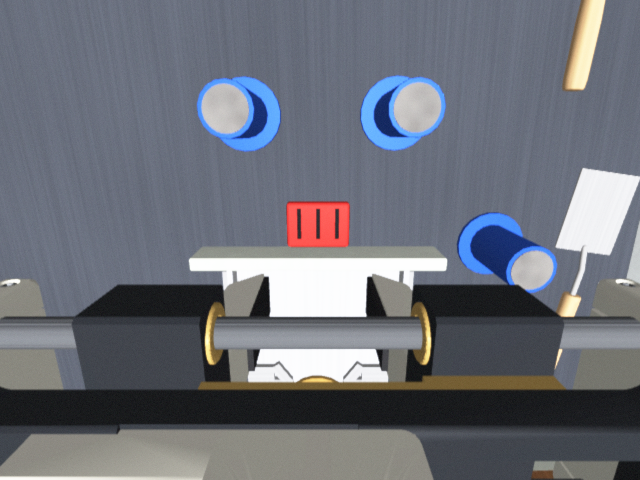

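```bash
python3 - <<'E'
from h import *
w=np.load("w2.npz")
for k,u,v,z in [("panL",191,259,.09),("panR",445,259,.09),("padTL",287,202,.058),("padTR",350,202,.058),("padB",318,246,.058)]:
    print(k,np.round(watz(w["pos"],w["rot"],u,v,z),4))
p,d=read_camera("scene"); cv2.imwrite("pics/s3.png",cv2.resize(p[165:300,165:345,::-1],None,fx=4.4,fy=4.4,interpolation=cv2.INTER_CUBIC))
E
```

```text
panL [0.4762 0.1026 0.09  ]
panR [0.7003 0.096  0.09  ]
padTL [0.5606 0.1452 0.058 ]
padTR [0.6195 0.1434 0.058 ]
padB [0.5883 0.1012 0.058 ]
```

View pics/s3.png

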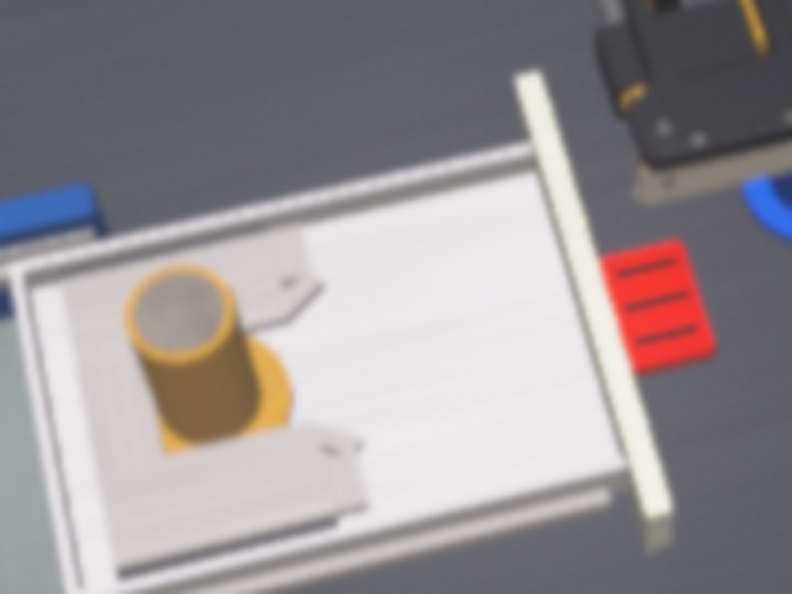

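The mould stands upright in the slot with its rim centre at crop (181,314).

```bash
python3 - <<'E'
from h import *
f=lambda x,y:(165+(x+.5)/4.4-.5,165+(y+.5)/4.4-.5)
print(atz("scene",*f(181,314),.145),"slotend far",atz("scene",*f(165,453),.076))
a=atz("scene",*f(543,70),.09);b=atz("scene",*f(673,510),.09);print((a+b)/2)
E
```

```text
[ 0.58171556 -0.07799442  0.145     ] slotend far [ 0.60594555 -0.10191521  0.076     ]
[0.58727174 0.10079712 0.09      ]
```

Request:
send_rows:
  targets:
    - {"translation":[-0.3,0,3],"spin":0,"jaw":0}
    - {"translation":[-0.6,0,6.5],"spin":0,"jaw":0}
    - {"translation":[-1,0,10],"spin":0,"jaw":0}
    - {"translation":[-1,0,13],"spin":0,"jaw":0}
    - {"translation":[-1,0,15],"spin":0,"jaw":0}

```text
time: 9.8
tool_pos: [0.5872, 0.1166, 0.0732]
tool_rot: [-3.138, 0.001, 1.54]
contact_force: [0.1, -0.2, 0.4]
opening: 0.0016
grip_force: 0.0
```

Request:
send_rows:
  targets:
    - {"translation":[0,0,0.5],"spin":0,"jaw":0}
    - {"translation":[0,0,1],"spin":0,"jaw":0}
    - {"translation":[0,0,1.5],"spin":0,"jaw":0}
    - {"translation":[0,0,1.9],"spin":0,"jaw":0}
    - {"translation":[0,0,2.2],"spin":0,"jaw":0}

```text
time: 10.3
tool_pos: [0.5891, 0.1184, 0.0548]
tool_rot: [3.139, -0.001, 1.541]
contact_force: [-1.5, 3.4, 7.2]
opening: 0.0005
grip_force: 3.6
```

Request:
send_rows:
  targets:
    - {"translation":[0,0,0.3],"spin":0,"jaw":0}
    - {"translation":[0,0,0.6],"spin":0,"jaw":0}
    - {"translation":[0,0,0.8],"spin":0,"jaw":0}
    - {"translation":[0,0,1.0],"spin":0,"jaw":0}
    - {"translation":[0,0,1.0],"spin":0,"jaw":0}

```text
time: 10.8
tool_pos: [0.5892, 0.1188, 0.0457]
tool_rot: [3.139, -0.001, 1.541]
contact_force: [-2.2, 2.1, 10.5]
opening: 0.0006
grip_force: 4.7
```

Request:
send_rows:
  targets:
    - {"translation":[-0.5,0,0.1],"spin":0,"jaw":0}
    - {"translation":[-1.2,0,0.1],"spin":0,"jaw":0}
    - {"translation":[-2.2,0,0.1],"spin":0,"jaw":0}
    - {"translation":[-3.2,0,0.1],"spin":0,"jaw":0}
    - {"translation":[-4.2,0,0.1],"spin":0,"jaw":0}

```text
time: 11.3
tool_pos: [0.5881, 0.0767, 0.0454]
tool_rot: [3.138, -0.001, 1.541]
contact_force: [-3.0, 3.8, 13.1]
opening: 0.0004
grip_force: 7.0
```

Request:
send_rows:
  targets:
    - {"translation":[-1,0,0],"spin":0,"jaw":0}
    - {"translation":[-2,0,0],"spin":0,"jaw":0}
    - {"translation":[-3,0,0],"spin":0,"jaw":0}
    - {"translation":[-4,0,0],"spin":0,"jaw":0}
    - {"translation":[-5,0,0],"spin":0,"jaw":0}

```text
time: 11.8
tool_pos: [0.5866, 0.0264, 0.0454]
tool_rot: [3.138, -0.001, 1.541]
contact_force: [-3.6, 3.3, 13.8]
opening: 0.0005
grip_force: 7.1
```

Request:
send_rows:
  targets:
    - {"translation":[-1,0,0],"spin":0,"jaw":0}
    - {"translation":[-2,0,0],"spin":0,"jaw":0}
    - {"translation":[-3,0,0],"spin":0,"jaw":0}
    - {"translation":[-4,0,0],"spin":0,"jaw":0}
    - {"translation":[-5,0,0],"spin":0,"jaw":0}

```text
time: 12.3
tool_pos: [0.5852, -0.0237, 0.0453]
tool_rot: [3.138, -0.0, 1.541]
contact_force: [-3.4, 3.4, 14.8]
opening: 0.0005
grip_force: 7.1
```

Request:
send_rows:
  targets:
    - {"translation":[-1,0,0],"spin":0,"jaw":0}
    - {"translation":[-2,0,0],"spin":0,"jaw":0}
    - {"translation":[-3,0,0],"spin":0,"jaw":0}
    - {"translation":[-4,0,0],"spin":0,"jaw":0}
    - {"translation":[-4.8,0,0],"spin":0,"jaw":0}

```text
time: 12.8
tool_pos: [0.5838, -0.0721, 0.0453]
tool_rot: [3.138, 0.0, 1.541]
contact_force: [-2.8, 3.3, 14.0]
opening: 0.0008
grip_force: 7.0
```

Request:
send_rows:
  targets:
    - {"translation":[-0.4,0,0],"spin":0,"jaw":0}
    - {"translation":[-0.8,0,0],"spin":0,"jaw":0}
    - {"translation":[-1.2,0,0],"spin":0,"jaw":0}
    - {"translation":[-1.5,0,0],"spin":0,"jaw":0}
    - {"translation":[-1.7,0,0],"spin":0,"jaw":0}

```text
time: 13.3
tool_pos: [0.5839, -0.0858, 0.0458]
tool_rot: [3.137, -0.004, 1.541]
contact_force: [-0.2, 24.1, 20.1]
opening: 0.0002
grip_force: 16.5
```

Request:
send_rows:
  targets:
    - {"translation":[-0.3,0,0],"spin":0,"jaw":0}
    - {"translation":[-0.6,0,0],"spin":0,"jaw":0}
    - {"translation":[-0.6,0,0],"spin":0,"jaw":0}
    - {"translation":[-0.6,0,0],"spin":0,"jaw":0}
    - {"translation":[-0.6,0,0],"spin":0,"jaw":0}

```text
time: 13.8
tool_pos: [0.5839, -0.0857, 0.0459]
tool_rot: [3.137, -0.011, 1.542]
contact_force: [1.7, 39.7, 20.0]
opening: 0.0008
grip_force: 28.3
```

Request:
send_rows:
  targets:
    - {"translation":[0.4,0,-0.5],"spin":0,"jaw":0}
    - {"translation":[0.5,0,-1.5],"spin":0,"jaw":0}
    - {"translation":[0.8,0,-2.5],"spin":0,"jaw":0}
    - {"translation":[1.2,0,-4],"spin":0,"jaw":0}
    - {"translation":[2.5,0,-7],"spin":0,"jaw":0}

```text
time: 14.3
tool_pos: [0.5816, -0.0703, 0.112]
tool_rot: [-3.138, 0.0, 1.54]
contact_force: [0.2, 0.0, 0.1]
opening: 0.0002
grip_force: 0.0
```

Request:
send_rows:
  targets:
    - {"translation":[2,0,-3],"spin":0,"jaw":0}
    - {"translation":[5,0,-6],"spin":0,"jaw":0}
    - {"translation":[9,0,-8],"spin":0,"jaw":0}
    - {"translation":[13,0,-10],"spin":0,"jaw":0}
    - {"translation":[16,0,-10],"spin":0,"jaw":0}

```text
time: 14.8
tool_pos: [0.5889, 0.092, 0.2168]
tool_rot: [3.134, -0.0, 1.541]
contact_force: [1.0, -0.2, 0.2]
opening: 0.0007
grip_force: 0.0
```

```bash
python3 - <<'E'
from h import *
print(monitor.observe()["tool_pos"])
p,d=read_camera("side"); q,_=read_camera("scene")
a=cv2.resize(p[130:310,250:530],None,fx=1.43,fy=1.6); a=cv2.resize(p[120:310,270:520],(400,304))
b=cv2.resize(q[150:370,0:290],(400,303)); b=cv2.resize(b,(400,304))
cv2.imwrite("pics/f.png",cv2.resize(np.hstack([a,b]),(800,304))[:,:,::-1])
E
```

```text
[0.58892119 0.09204474 0.21681112]
```

View pics/f.png

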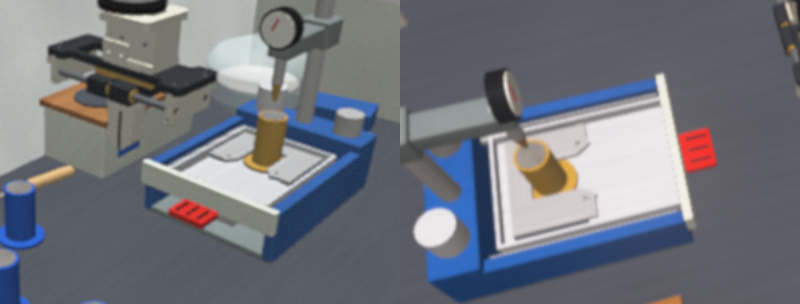

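Both views show the tray panel against the base, the lever up and the mould upright in its slot, with the rim at scene about (95,261). I'll check the numbers first.

```bash
python3 - <<'E'
from h import *
a=atz("scene",192.2,203.6,.09);b=atz("scene",211.7,313.5,.09);m=(a+b)/2
r=atz("scene",95,260.7,.145);print(m,r,m[1]-r[1], r[0]-(m[0]-.03*.178))
E
```

```text
[ 0.58875039 -0.09710104  0.09      ] [ 0.57312202 -0.27460331  0.145     ] 0.1775022697146224 -0.010288372330694018
```

```bash
python3 -c "
from h import *
print(job.hand_in())"
```

```text
the job is handed in; nothing more can be done
None
```

I've handed the job in with the tray fully home, the release lever back up and the mould standing upright at the end of its slot with its flange under the plate; the arm stayed clear of the jar, and no verdict came back.

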